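Chock the sleeve on the sloping rest and lift the stop

ROBOT

A 7-joint arm with a two-finger parallel gripper is mounted at the origin on the work surface. World frame = base frame: x ahead of the robot, y to its left, z up, the work surface at z = 0. Lengths are in m, angles in degrees, forces in N, time in s.
With the tool pointing down it reaches from about 0.425 to 1.025 m from the base axis. Payload 3.6 kg.
Tool frame: the origin (TCP) lies at the very end of the fingers, on their centre line; the grasp point (between the pads) lies 19 mm behind it; y points along the fingers, z is the direction in which the jaws open and shut, and the axes are right-handed (so a half turn about y gives the same grasp; the last joint's range is limited). The gripper opens to 85 mm and grips with 20 to 120 N. Pads are 22 mm wide; open, the fingers measure 114 mm over their backs; the gripper's body (76 mm by 85 mm) begins 54 mm behind the grasp point. The pads swing forward as they close: fully open they stand 13 mm farther back than shut.
Start: joints at [-72.451, 33.873, 2.773, 92.16, -1.908, 54.013, -1.931], TCP at [0.282, 0.668, 0.231] pointing down, gripper open.
Joint ranges: [-153.93, 153.93], [-27.13, 128.08], [-72.61, 78.16], [10.71, 143.7], [-87.88, 267.88], [4.46, 118.87], [-176.78, 176.78]. Speed limits (degrees/s): [147.25, 147.25, 180, 180, 180, 180, 180].

INTERFACE

Orientations are given as [roll, pitch, yaw] about the fixed x, y, z axes, in that order (R = Rz(yaw) Ry(pitch) Rx(roll)).
In Python, from plant import ctrl gives the robot as it stands. The module is installed in compiled form; this text tells all that it offers.
- The arm moves only by the tool jog_arm, never from a script. Its argument "steps" is a list that holds one entry, the list of rows, each a list of 7 numbers: the gripper's target within -1 to 1 (fully open at 1, half-way at 0, shut at -1), then the shift along the tool's x, y, z in m, then the turn, a rotation vector about the tool's x, y, z in rad. A call has 1 to 12 rows; each row shifts and turns the commanded pose from where the row before left it, along the tool's axes as they then stand; what a row does not reach is not made up. A row lasts 1/12 s, in which the tool goes at most 41.7 mm and 7.16 degrees, less where a joint would pass 70% of its speed; a pose out of reach is approached as far as the arm can. A call with a gripper value outside its range is refused whole. The fingers move at their own pace and stop on an object; "newtons" is the grip in N (left out, the last holds). Time passes only in rows, so rows that do not move let the fingers close. It gives the time, the measured TCP pose, the force and the opening at its end, in the units of the state.
- ctrl.read_state(): the state, without advancing time (a new reading comes with each control period).
- ctrl.grab_frame(name): name is "side" or "top"; returns a dict with "image" (420x560x3 uint8, blue, green, red), "vertical_fov" (degrees; the focal length in pixels is half the picture's height over the tangent of half this angle, whatever the lens; pixels are square), "cx", "cy" (the principal point, pixels), "camera_from_world" (4x4, takes a point from world to camera coordinates). Camera axes: x right, y down, z forward; pixel columns grow to the right and rows downward; lengths in m; the calibration is good to about 2 mm. A picture is of the moment at which its call begins. There is no depth.
- ctrl.sign_off(): hands the job in, once; it reports no verdict.
The state is a dict: "time": time; "q": joint angles; "dq": joint speeds; "joint_efforts": joint torques, N m; "tcp_pos": TCP position; "tool_rot": TCP orientation; "force": force on the tool from outside, world axes, zero at the start; "torque": the same for the moment, N m; "gripper_width": opening from 0.0 (shut) to 1.0 (fully open).
Only numpy, scipy, OpenCV 4.12 (cv2) and the standard library are available. Lean on these libraries where they do the work, as an engineer would, in place of code of your own. Each camera call takes 0.05 s, during which the arm holds its last target. There are 200 camera calls.

TASK

Lay the wedge chock on the low end of the sloping rest, nose uphill, and slide it under the stop arm against the low side of the steel sleeve, pushing the sleeve up until it is firmly jammed against the back rail, but without forcing it. Leave the chock there and lift the stop arm well up out of the way, so that the chock alone keeps the sleeve from rolling down. Touch the sleeve with nothing but the chock, and leave the other things on the bench alone.

Things in the scene. Friction and masses are not known exactly. Their poses are not given: they have to be found in the camera images.
- rest: grey sloping rest, a plate 300 x 200 mm on steel feet, fixed on the bench. Level frame (z up): origin on the bench under its centre, +x (horizontal) points uphill, y across. The plate rises at 8 degrees to +x; its top surface is 46 mm above the bench over the origin, so at x its height is 46 mm + 0.1405 x. The stop arm's post stands at the +y edge
- rest_top (a point): point on the plate's top surface over the rest's origin. Uphill of the sleeve a dark steel back rail, 10 mm thick, standing some 55 mm above the plate, runs across. It is adjustable and fixed at another place each time: 6 to 28 mm is free between it and the waiting sleeve. Its place is not measured; it has to be felt
- sleeve: the round part: steel tube, 60 mm outside diameter, 130 mm long, about 0.85 kg, lying across the rest. Origin at the middle of its axis, y along the axis; x and z turn as it rolls. At the start it leans downhill on the stop arm, its axis at x = +55 mm, z = 84 mm in the rest's frame
- sleeve_mid (a point): same point as the sleeve's origin. The chock rolls the sleeve uphill with a press of only 2 to 5 N; when the sleeve meets the back rail the resistance rises steeply. A press of 8 to 16 N between chock and sleeve is firm; above 18 N marks the ground surface. At the rail the press is about 1.3 times the push on the chock
- chock: wedge chock of dark folded steel plate, about 0.3 kg, flat on the bench. Origin at the centre of its underside; z up; +x points to its nose. Base plate 50 mm wide, 5 mm thick, from x = -45 to +40 mm. Low enough (26 mm, grip apart) to pass under the stop arm. Friction on the rest about 0.5 to 0.7, so it stays where it is left
- chock_nose (a point): the chock's thin nose edge, at x = +45 mm, y = 0, z = 2 mm of the chock. From here the wedge face, 50 mm wide, rises backwards at 55 degrees to 26 mm height at x = +28 mm. Sliding the chock takes 2 to 3 N, more when pressed down; a total push of some 8 to 12 N, the chock not pressed down, jams the sleeve firmly at the rail
- chock_grip (a point): point in the chock's upright grip, 36 mm above its underside, at x = -28 mm, y = 0 of the chock. The grip is a plain block 30 mm along x, 16 mm thick along y, from the base plate up to 53 mm height
- stop_arm (a joint): angle of the stop arm, rad: 0 = lying across the rest in front of the sleeve's low side, growing as its free end is lifted like a road barrier, up to 1.45. Stiff hinge (0.5 N m): about 3 to 4 N at the knob lifts it and it stays where it is left
- stop_hinge (a point): the stop arm's pivot at the rest's +y edge. The arm turns about a line through this point along the slope (the rest's uphill direction, raised 8 degrees). The arm is a 12 mm steel rod that runs from here towards the rest's -y edge, its axis 38 mm above the plate
- stop_knob (a point): centre of the black round knob at the stop arm's free end: a 16 mm thick, 60 mm long bar parallel to the hinge line, pointing downhill from the arm; 222 mm from the hinge line; it is free for 26 mm uphill and 22 mm downhill of this point
- holder_a: bystander, leave alone: a dark steel tool holder: block 70 x 50 x 43 mm with a round shank; origin in the middle of its underside
- holder_b: bystander, leave alone: another tool holder like holder_a; origin in the middle of its underside
- spool: bystander, leave alone: black plastic spool, 70 mm across, 45 mm high; origin in the middle of its underside
- tape: bystander, leave alone: white ring of tape, 90 mm across, 22 mm high; origin in the middle of its underside
- oil: bystander, leave alone: yellow oil bottle, 56 mm across, 130 mm high; origin in the middle of its underside
- spanner: bystander, leave alone: steel spanner 140 mm long, lying flat
- cutter: bystander, leave alone: small cutter head, round foot 52 mm across, blade up to 54 mm high; origin in the middle of its underside
There are look-alikes about, which are no part of the job. What is shaped like the sleeve but orange is not meant. What is shaped like the chock but red is not meant.

How it is judged (in metres and radians):
On the way, in this order (a step that is already met when the one before it is completed fails the run):
1. with the stop arm still down, the chock has pushed the sleeve uphill against the back rail and presses on it firmly (over 7 N) (contact force between chock and sleeve above 7 N and value of joint stop_arm below 0.1 rad and x of sleeve in the frame of rest above 0.0602 m), for 0.2 s.
2. the stop arm is lifted beyond 1.1 rad and the sleeve is still up (value of joint stop_arm above 1.1 rad and x of sleeve in the frame of rest above 0.0592 m), for 0.2 s.
At the end, for the whole second after the job is handed in: The stop arm stands lifted (over 1.1 rad); the sleeve rests at least 4 mm uphill of where it waited, held by the chock, which lies flat on the rest and touches it; nothing moves (all of step 2 and contact force between chock and sleeve above 0.15 N and linear speed of each of sleeve, chock below 0.01 m/s and angle between chock's own z axis and vertical below 0.25 rad).
It fails at once if the chock presses on the sleeve with more than 18 N (contact force between chock and sleeve above 18 N).
It fails at once if the sleeve rolls down the rest (12 mm or more below its start) (x of sleeve in the frame of rest below 0.0432 m).
It fails at once if the robot itself pushes the sleeve (contact force between any of the arm, the fingers and sleeve above 1 N).
It fails at once if another thing on the bench is moved by more than 30 mm (distance of any of holder_a, holder_b, spool, tape, oil, spanner, cutter from where it was at the start of the episode above 0.03 m).
It also fails if it takes over 72 s, if anything falls off the work surface, if the arm or the gripper's body presses on something with over 40 N, if the wrist force passes 120 N, or if a joint passes its speed limit or range.

## Working session

There is one attempt and no reset: what is moved stays moved. The work goes in short steps, Python scripts to look and compute and a tool call to move; the robot and the scene stay as the last step left them, time stands still between calls to the robot, and variables do not carry over. Pictures are saved under pics/ and viewed, about 8 in all and at most 12, crops included, and the job is handed in when it is done.

Besides the shell and the picture viewer there is one more tool, called after ">>>" as name(argument=value, ...) on one line, values as JSON. jog_arm: Moves the arm, as the interface text tells. Its arguments: {"type":"object","properties":{"steps":{"type":"array"},"newtons":{"type":"number"}},"required":["steps"]}

```bash
mkdir -p pics; python3 - <<'E'
from plant import ctrl
import cv2,pickle
s=ctrl.read_state();print(s)
for n in("side","top"):
    f=ctrl.grab_frame(n);pickle.dump(f,open(n+".pkl","wb"));cv2.imwrite(f"pics/{n}0.png",f["image"])
    print(n,f["vertical_fov"],f["cx"],f["cy"],f["camera_from_world"])
E
```

```text
{'time': 0.0, 'q': array([-72.45158765,  33.92721679,   2.76712644,  92.23683555,
        -1.90812884,  54.01053844,  -1.93021846]), 'dq': array([ 0.01876063, -0.10540764,  0.00963837, -0.00101704, -0.03527769,
       -0.04805979,  0.00502076]), 'joint_efforts': array([ 2.15205015e-03, -5.48688805e+01,  1.54669415e+00, -1.98122549e+01,
        9.26854351e-03,  8.63290712e-03, -1.60631615e-06]), 'tcp_pos': array([0.28184988, 0.66707749, 0.23011927]), 'tool_rot': array([-9.01282885e+01, -7.05603721e-03, -2.29002150e+01]), 'force': array([-0.46040117, -0.79678941,  0.55911802]), 'torque': array([ 0.03678667,  0.03354695, -0.05011721]), 'gripper_width': 0.9985348309075206}
side 53.28303202171258 280.1583195205955 205.67441747623647 [[ 0.87323074 -0.48724452 -0.00780092 -0.47836084]
 [-0.24622053 -0.42734434 -0.86991509  0.18891676]
 [ 0.42052768  0.76155734 -0.49313982  0.8705504 ]
 [ 0.          0.          0.          1.        ]]
top 55.335000118735906 278.1593526183905 205.72885573860165 [[ 0.02807181 -0.99954274 -0.01123793 -0.0377203 ]
 [-0.99717643 -0.02721847 -0.06998806  0.50393636]
 [ 0.06965017  0.01317089 -0.99748453  1.04769061]
 [ 0.          0.          0.          1.        ]]
```

View pics/top0.png

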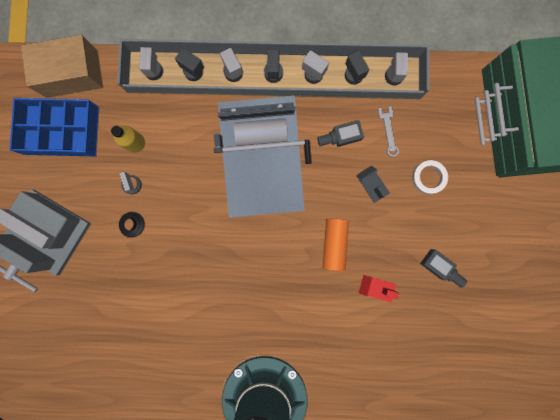

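View pics/side0.png

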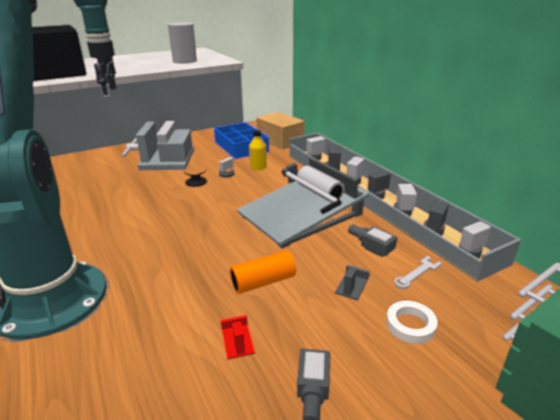

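The top view shows the rest at about (262,158) with its uphill side towards the top of the picture. The steel sleeve is at (262,132), the stop arm runs from (218,144) to (308,152), and the dark chock is at (374,184). There are two look-alikes: the orange tube at (336,245) and the red chock at (378,289). The job needs the grey steel sleeve and the dark chock. I'll confirm both in an enlarged crop.

```bash
cat > h.py <<'E'
import numpy as np,cv2,pickle
from scipy.spatial.transform import Rotation as Ro
def K(f):
    F=210/np.tan(np.radians(f["vertical_fov"]/2));return F,f["cx"],f["cy"]
def ray(f,u,v):
    F,cx,cy=K(f);T=f["camera_from_world"];R=T[:3,:3]
    return -R.T@T[:3,3], R.T@np.array([(u-cx)/F,(v-cy)/F,1])
def onz(f,u,v,z):
    o,d=ray(f,u,v);return o+d*(z-o[2])/d[2]
def proj(f,p):
    F,cx,cy=K(f);T=f["camera_from_world"];c=T[:3,:3]@np.array(p)+T[:3,3];return np.array([F*c[0]/c[2]+cx,F*c[1]/c[2]+cy])
def tri(fa,ua,fb,ub):
    a,d=ray(fa,*ua);b,e=ray(fb,*ub)
    s=np.linalg.lstsq(np.c_[d,-e],b-a,rcond=None)[0];p,q=a+s[0]*d,b+s[1]*e
    return (p+q)/2,np.linalg.norm(p-q)
def load(n):return pickle.load(open(n+".pkl","rb"))
E
python3 - <<'E'
from h import *
t=load("top")["image"];s=load("side")["image"]
def crop(im,x,y,w,h,k):return cv2.resize(im[y:y+h,x:x+w],None,fx=k,fy=k,interpolation=cv2.INTER_CUBIC)
a=crop(t,205,90,110,135,4)  #440x540
b=crop(t,350,160,45,45,8)   #360x360
c=crop(s,330,255,45,50,4)
o=np.zeros((560,800,3),np.uint8);o[:540,:440]=a;o[:360,440:]=b;o[360:560,440:620]=c
cv2.imwrite("pics/crop1.png",o)
E
```

```text
(no output)
```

View pics/crop1.png

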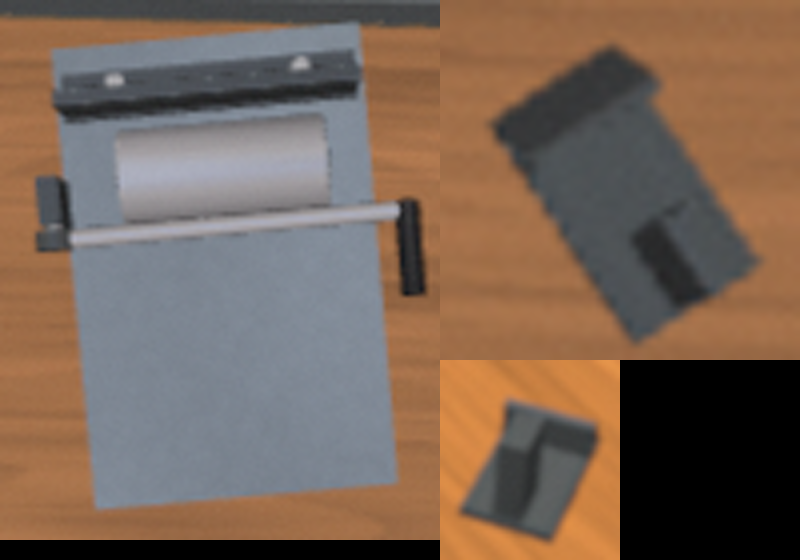

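The enlarged crop confirms the dark chock. Its nose edge runs (356,175) to (371,165) in the full top picture, and the grip sits by the rear edge, (375,202) to (390,192). It also shows the plate corners at about (229,217), (304,211), (295,95) and (218,102), and the knob bar at (307,152). The grey sleeve leans on the arm. Next I'll measure.

```bash
python3 - <<'E'
from h import *
t=load("top");s=load("side")
print("cam",ray(t,0,0)[0],ray(s,0,0)[0])
c=lambda X,Y,k,ox,oy:(ox+(X+.5)/k-.5,oy+(Y+.5)/k-.5)
# rest corners: sub-pixel via plate mask
im=t["image"];hsv=cv2.cvtColor(im,cv2.COLOR_BGR2HSV)
P=[onz(t,*c(X,Y,4,205,90),z) for X,Y,z in((97,508,.0251),(397,484,.0251),(360,22,.0669),(52,48,.0669))]
P=np.array(P);print(P.round(4))
low=(P[0]+P[1])/2;up=(P[2]+P[3])/2
print("rest c",P.mean(0),"yaw",np.degrees(np.arctan2(*(up-low)[[1,0]])),np.degrees(np.arctan2(-(P[1]-P[0])[0]*-1,(P[0]-P[1])[1])),"len",np.linalg.norm((up-low)),np.linalg.norm(P[0]-P[1]),np.linalg.norm(P[2]-P[3]))
# chock
m=(hsv[...,1]<70).astype(np.uint8);m[:,:350]=0;m[:,398:]=0;m[:160]=0;m[206:]=0
cn=max(cv2.findContours(m,0,2)[0],key=cv2.contourArea)
print(cv2.minAreaRect(cn),cv2.boxPoints(cv2.minAreaRect(cn)))
Q=np.array([onz(t,*c(X,Y,8,350-55,160),z) for X,Y,z in((640,340,.003),(760,262,.003),(612,45,.002),(495,125,.002))])
print(Q.round(4));n=(Q[2]+Q[3])/2;r=(Q[0]+Q[1])/2
print("nose",n,"rear",r,"yaw",np.degrees(np.arctan2(*(n-r)[[1,0]])),np.linalg.norm(n-r),np.linalg.norm(Q[0]-Q[1]),np.linalg.norm(Q[2]-Q[3]))
E
```

```text
cam [ 0.43060051 -0.0377857   1.0799008 ] [ 0.09814403 -0.81532024  0.58991294]
[[ 0.4719  0.1053  0.0251]
 [ 0.4932 -0.092   0.0251]
 [ 0.7889 -0.0589  0.0669]
 [ 0.7669  0.1397  0.0669]]
rest c [0.63023018 0.02354368 0.046     ] yaw 6.514646220845391 6.154241136880893 len 0.30024067112387226 0.1984667721790375 0.19984330171940998
((373.1922912597656, 183.53846740722656), (32.72731018066406, 19.691856384277344), 56.30992889404297) [[355.92303 175.38461]
 [372.30768 164.46155]
 [390.46155 191.69232]
 [374.0769  202.61539]]
[[ 0.5228 -0.2825  0.003 ]
 [ 0.5502 -0.3225  0.003 ]
 [ 0.6228 -0.2722  0.002 ]
 [ 0.5945 -0.233   0.002 ]]
nose [ 0.60865315 -0.25258462  0.002     ] rear [ 0.53647278 -0.30250554  0.003     ] yaw 34.66826056293271 0.08776732989339922 0.04848979971324676 0.04833421681533791
```

Measured poses:
- **Rest:** origin at about (0.630, 0.0235), yaw 6.3°.
- **Chock:** centre at (0.573, -0.278), yaw 34.7°, with the grip at (0.550, -0.293).

I'll travel above everything at the current height. The grasp will be at yaw 34.7-180 = -145.3°, which turns the wrist less.

>>> jog_arm(steps=[[[1,0.0248,0,-0.0312,0,0,0],[1,0.0248,0,-0.0312,0,0,0],[1,0.0248,0,-0.0312,0,0,0],[1,0.0248,0,-0.0312,0,0,0],[1,0.0248,0,-0.0312,0,0,0],[1,0.0248,0,-0.0312,0,0,0],[1,0.0248,0,-0.0312,0,0,0],[1,0.0248,0,-0.0312,0,0,0],[1,0.0248,0,-0.0312,0,0,0],[1,0.0248,0,-0.0312,0,0,0],[1,0.0248,0,-0.0312,0,0,0],[1,0.0248,0,-0.0312,0,0,0]]])

```text
time: 1.1
tcp_pos: [0.4105, 0.2051, 0.2312]
tool_rot: [-90.0, 0.0, -22.9]
force: [0.6, 0.2, -0.5]
gripper_width: 0.997
```

>>> jog_arm(steps=[[[1,0.0248,0,-0.0312,0,0,0],[1,0.0248,0,-0.0312,0,0,0],[1,0.0248,0,-0.0312,0,0,0],[1,0.0248,0,-0.0312,0,0,0],[1,0.0248,0,-0.0312,0,0,0],[1,0.0248,0,-0.0312,0,0,0],[1,0.0248,0,-0.0312,0,0,0],[1,0.0248,0,-0.0312,0,0,0],[1,0.0248,0,-0.0312,0,0,0],[1,0.0248,0,-0.0312,0,0,0],[1,0.0248,0,-0.0312,0,0,0],[1,0.0248,0,-0.0312,0,0,0]]])

```text
time: 2.1
tcp_pos: [0.5389, -0.2554, 0.231]
tool_rot: [-90.0, 0.0, -22.9]
force: [1.0, -0.0, 0.1]
gripper_width: 1.0
```

>>> jog_arm(steps=[[[1,0,0,0,0,0.119,0],[1,0,0,0,0,0.119,0],[1,0,0,0,0,0.119,0],[1,0,0,0,0,0.119,0],[1,0,0,0,0,0.119,0],[1,0,0,0,0,0.119,0],[1,0,0,0,0,0.119,0],[1,0,0,0,0,0.119,0],[1,0,0,0,0,0.119,0],[1,0,0,0,0,0.119,0],[1,0,0,0,0,0.119,0],[1,0,0,0,0,0.119,0]]])

```text
time: 3.1
tcp_pos: [0.5388, -0.2532, 0.231]
tool_rot: [-90.0, 0.0, -105.0]
force: [0.6, -0.2, 0.2]
gripper_width: 0.999
```

>>> jog_arm(steps=[[[1,0,0,0,0,0.119,0],[1,0,0,0,0,0.119,0],[1,0,0,0,0,0.119,0],[1,0,0,0,0,0.119,0],[1,0,0,0,0,0.119,0],[1,0,0,0,0,0.119,0],[1,0,0,0,0,0,0]]])

```text
time: 3.68
tcp_pos: [0.5389, -0.253, 0.2306]
tool_rot: [-90.0, -0.1, -145.7]
force: [0.3, 0.4, -0.1]
gripper_width: 1.001
```

>>> jog_arm(steps=[[[1,0.007,0,0.0197,0,0,0],[1,0.007,0,0.0197,0,0,0],[1,0,0.035,0,0,0,0],[1,0,0.035,0,0,0,0],[1,0,0.035,0,0,0,0],[1,0,0.035,0,0,0,0],[1,0,0,0,0,0,0]]])

```text
time: 4.27
tcp_pos: [0.546, -0.2904, 0.0851]
tool_rot: [-90.7, -0.3, -145.4]
force: [-0.9, 0.9, -0.5]
gripper_width: 1.002
```

```bash
python3 - <<'E'
from plant import ctrl
from h import *
s=ctrl.read_state();print(s["tcp_pos"],s["q"])
o=[]
for n in("side","top"):
    f=ctrl.grab_frame(n);im=f["image"].copy()
    yaw=np.radians(34.7);C=np.array([.5726,-.2775,0]);R=Ro.from_euler('z',yaw).as_matrix()
    big=cv2.resize(im,None,fx=5,fy=5,interpolation=cv2.INTER_CUBIC)
    for x in(-.043,-.013):
        for y in(-.008,.008):
            for z in(.005,.053):
                p=proj(f,C+R@[x,y,z]);cv2.circle(big,tuple(int(v) for v in p*5+2),3,(0,0,255) if z>.01 else (0,255,255),-1)
    c=(proj(f,C+[0,0,.04])*5).astype(int)
    o.append(big[c[1]-250:c[1]+250,c[0]-200:c[0]+200])
cv2.imwrite("pics/chk.png",np.hstack(o))
E
```

```text
[ 0.54595109 -0.29035007  0.08507222] [ -0.60629609  43.33895972  36.90914984 112.34017973 -41.05682143
  38.99172288   7.01886003]
```

View pics/chk.png

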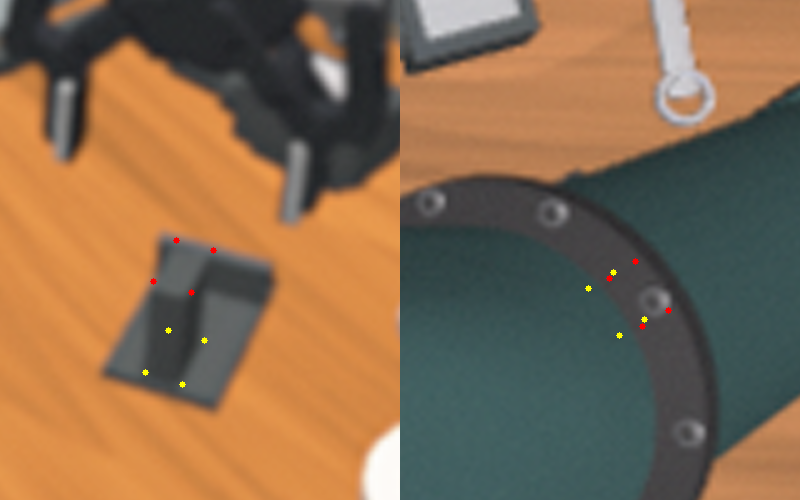

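The side crop shows the chock at (190,320) with the open fingers above it on both sides. My predicted grip corners (red) sit on the real grip top to within about 1 px of the original picture. I'll go down.

>>> jog_arm(steps=[[[1,0,0.02,0.002,0,0,0],[1,0,0.02,0.001,0,0,0],[1,0,0,0,0,0,0],[1,0,0,0,0,0,0]]])

```text
time: 4.7
tcp_pos: [0.5522, -0.2971, 0.0531]
tool_rot: [-89.9, 0.1, -145.6]
force: [0.3, 0.6, 0.9]
gripper_width: 1.003
```

>>> jog_arm(steps=[[[1,0,0.018,-0.0045,0,0,0],[1,0,0.018,0,0,0,0],[1,0,0,0,0,0,0],[1,0,0,0,0,0,0]]])

```text
time: 5.03
tcp_pos: [0.5496, -0.2932, 0.0169]
tool_rot: [-89.9, 0.0, -145.6]
force: [0.4, -0.9, 0.2]
gripper_width: 1.002
```

>>> jog_arm(steps=[[[-1,0,0,0,0,0,0],[-1,0,0,0,0,0,0],[-1,0,0,0,0,0,0],[-1,0,0,0,0,0,0],[-1,0,0,0,0,0,0],[-1,0,0,0,0,0,0],[-1,0,0,0,0,0,0],[-1,0,0,0,0,0,0],[-1,0,0,0,0,0,0]]], newtons=50)

```text
time: 5.78
tcp_pos: [0.5491, -0.2929, 0.0157]
tool_rot: [-90.0, 0.0, -145.6]
force: [-0.6, 0.5, 6.1]
gripper_width: 0.179
```

>>> jog_arm(steps=[[[-1,0,-0.03,0,0,0,0],[-1,0,-0.03,0,0,0,0],[-1,0,-0.03,0,0,0,0],[-1,0,-0.03,0,0,0,0],[-1,0,-0.03,0,0,0,0],[-1,0,0,0,0,0,0],[-1,0,0,0,0,0,0]]])

```text
time: 6.37
tcp_pos: [0.5493, -0.2929, 0.1661]
tool_rot: [-89.9, 0.1, -145.6]
force: [-0.2, 0.4, -4.2]
gripper_width: 0.18
```

```bash
cat >> h.py <<'E'
psi=np.radians(6.3);O=np.array([.630,.0235,0])
Rr=Ro.from_euler('z',psi).as_matrix();c8,s8=np.cos(np.radians(8)),np.sin(np.radians(8))
U=Rr@[c8,0,s8];N=Rr@[-s8,0,c8];V=Rr@[0,1,0]
TOP=O+[0,0,.046]
def slope(s,y,h):return TOP+s*U+y*V+h*N
def coords(p):d=np.array(p)-TOP;return np.array([d@U,d@V,d@N])
RT=np.c_[-U,-N,-V]   # tool on slope: x=-U, y=-N (down), z=-V
def delta(st,p,Rt):
    R=Ro.from_euler('xyz',st["tool_rot"],degrees=True).as_matrix()
    return R.T@(np.array(p)-st["tcp_pos"]), Ro.from_matrix(R.T@Rt).as_rotvec()
E
python3 - <<'E'
from plant import ctrl
from h import *
s=ctrl.read_state()
print(np.linalg.det(RT),Ro.from_matrix(RT).as_euler('xyz',degrees=True))
d,r=delta(s,slope(-.088,0,.08),RT);print(d.round(4),r.round(4),slope(-.088,0,.08),coords(s["tcp_pos"]))
E
```

```text
0.9999999999999998 [ -90.     8.  -173.7]
[-0.1585  0.0528 -0.2619] [0.0327 0.4894 0.1353] [0.53231606 0.01271559 0.11297421] [-0.09709868 -0.30566693  0.13488149]
```

>>> jog_arm(steps=[[[-1,-0.0198,0,-0.0327,0,0,0],[-1,-0.0198,0,-0.0327,0,0,0],[-1,-0.0198,0,-0.0327,0,0,0],[-1,-0.0198,0,-0.0327,0,0,0],[-1,-0.0198,0,-0.0327,0,0,0],[-1,-0.0198,0,-0.0327,0,0,0],[-1,-0.0198,0,-0.0327,0,0,0],[-1,-0.0198,0,-0.0327,0,0,0],[-1,0,0,0,0,0,0]]])

```text
time: 7.12
tcp_pos: [0.5288, 0.0242, 0.1616]
tool_rot: [-90.6, -0.2, -144.8]
force: [-0.3, 1.8, -4.2]
gripper_width: 0.18
```

>>> jog_arm(steps=[[[-1,0,0,0,0.0065,0.098,0.027],[-1,0,0,0,0.0065,0.098,0.027],[-1,0,0,0,0.0065,0.098,0.027],[-1,0,0,0,0.0065,0.098,0.027],[-1,0,0,0,0.0065,0.098,0.027],[-1,0,0,0,0,0,0],[-1,0,0,0,0,0,0]]])

```text
time: 7.7
tcp_pos: [0.53, 0.0128, 0.1637]
tool_rot: [-90.1, 7.6, -173.6]
force: [-0.7, -0.4, -3.6]
gripper_width: 0.178
```

```bash
python3 - <<'E'
from plant import ctrl
from h import *
s=ctrl.read_state()
d,r=delta(s,slope(-.088,0,.04),RT);print(d.round(4),r.round(4),coords(s["tcp_pos"]),s["force"],s["q"])
for n in("side",):
    f=ctrl.grab_frame(n);cv2.imwrite("pics/side1.png",cv2.resize(f["image"][130:280,200:400],None,fx=4,fy=4,interpolation=cv2.INTER_CUBIC))
E
```

```text
[0.0042 0.0906 0.0005] [0.0013 0.0015 0.0068] [-0.08319794  0.00034221  0.13055561] [-0.66709346 -0.44137056 -3.62484847] [-42.14501798  32.23057602  50.42018702 126.9043614  -50.66820118
  33.70142456 -38.15221876]
```

View pics/side1.png

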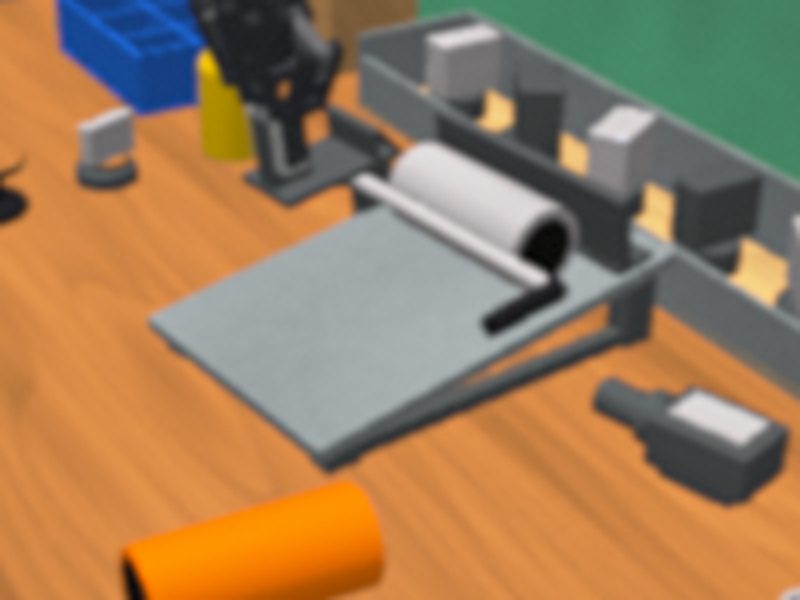

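The side crop shows the chock in the gripper at (320,160), nose uphill and hovering over the plate. The stop arm runs (360,180) to (545,280) with the knob at (525,305), and nothing has been disturbed. I'll lower it onto the plate.

>>> jog_arm(steps=[[[-1,0.004,0.03,0,0,0,0.007],[-1,0,0.03,0,0,0,0],[-1,0,0.03,0,0,0,0],[-1,0,0.013,0,0,0,0],[-1,0,0,0,0,0,0],[-1,0,0,0,0,0,0]]])

```text
time: 8.25
tcp_pos: [0.5427, 0.0135, 0.0621]
tool_rot: [-90.1, 8.2, -173.7]
force: [0.1, -0.9, -3.0]
gripper_width: 0.177
```

```bash
python3 - <<'E'
from plant import ctrl
from h import *
s=ctrl.read_state()
d,r=delta(s,slope(-.088,0,.0157),RT);print(d.round(4),r.round(4),coords(s["tcp_pos"]),s["force"])
E
```

```text
[ 0.0032  0.0125 -0.0004] [ 0.0012 -0.0003 -0.0034] [-0.08480185 -0.00038867  0.02818974] [ 0.14564359 -0.8975355  -3.02518644]
```

Now I'll feel for the plate in small steps. Free hang reads Fz at about -3.5.

>>> jog_arm(steps=[[[-1,0,0.005,0,0,0,-0.003],[-1,0,0.004,0,0,0,0],[-1,0,0,0,0,0,0],[-1,0,0,0,0,0,0]]])

```text
time: 8.58
tcp_pos: [0.5441, 0.0142, 0.0544]
tool_rot: [-90.1, 8.2, -173.7]
force: [0.4, 0.8, -2.9]
gripper_width: 0.178
```

>>> jog_arm(steps=[[[-1,0,0.001,0,0,0,0],[-1,0,0,0,0,0,0]]])

```text
time: 8.75
tcp_pos: [0.5441, 0.0142, 0.0532]
tool_rot: [-90.1, 8.1, -173.7]
force: [-0.0, 0.2, -3.2]
gripper_width: 0.177
```

>>> jog_arm(steps=[[[-1,0,0.001,0,0,0,0],[-1,0,0,0,0,0,0]]])

```text
time: 8.92
tcp_pos: [0.5441, 0.0141, 0.052]
tool_rot: [-90.1, 8.1, -173.7]
force: [-0.9, -0.1, -3.2]
gripper_width: 0.181
```

>>> jog_arm(steps=[[[-1,0,0.001,0,0,0,0],[-1,0,0,0,0,0,0]]])

```text
time: 9.08
tcp_pos: [0.5442, 0.0141, 0.0508]
tool_rot: [-90.1, 8.1, -173.8]
force: [0.3, 0.2, -4.0]
gripper_width: 0.18
```

>>> jog_arm(steps=[[[-1,0,0.001,0,0,0,0],[-1,0,0,0,0,0,0]]])

```text
time: 9.25
tcp_pos: [0.5443, 0.0141, 0.0498]
tool_rot: [-90.1, 8.1, -173.8]
force: [-0.1, 0.0, -3.6]
gripper_width: 0.18
```

>>> jog_arm(steps=[[[-1,0,0.0005,0,0,0,0],[-1,0,0,0,0,0,0]]])

```text
time: 9.42
tcp_pos: [0.5444, 0.0141, 0.0496]
tool_rot: [-90.1, 8.1, -173.8]
force: [-1.0, 0.0, 0.7]
gripper_width: 0.183
```

>>> jog_arm(steps=[[[-1,0,0.0005,0,0,0,0],[-1,0,0,0,0,0,0]]])

```text
time: 9.58
tcp_pos: [0.5444, 0.0141, 0.0496]
tool_rot: [-90.1, 8.1, -173.8]
force: [-2.2, 0.9, 5.9]
gripper_width: 0.184
```

Contact. I'll back off to take the press off, then slide uphill along tool -x.

>>> jog_arm(steps=[[[-1,0,-0.0006,0,0,0,0],[-1,-0.004,0,0,0,0,0],[-1,-0.006,0,0,0,0,0],[-1,0,0,0,0,0,0],[-1,0,0,0,0,0,0]]])

```text
time: 10.0
tcp_pos: [0.5541, 0.0149, 0.051]
tool_rot: [-90.1, 8.1, -173.8]
force: [-2.0, -0.5, 1.6]
gripper_width: 0.184
```

>>> jog_arm(steps=[[[-1,-0.006,0,0,0,0,0],[-1,-0.006,0,0,0,0,0],[-1,-0.006,0,0,0,0,0],[-1,0,0,0,0,0,0],[-1,0,0,0,0,0,0]]])

```text
time: 10.42
tcp_pos: [0.5724, 0.0169, 0.0536]
tool_rot: [-90.0, 8.1, -173.7]
force: [-2.2, 0.5, 1.9]
gripper_width: 0.175
```

```bash
cat > st.py <<'E'
from plant import ctrl
from h import *
s=ctrl.read_state();d,r=delta(s,slope(0,0,.0157),RT)
print(s["time"],"suh mm",(coords(s["tcp_pos"])*1e3).round(2),"rot",r.round(4),"F u,v,n",np.array([U,V,N]).dot(s["force"]).round(2))
E
python3 st.py
```

```text
10.4167 suh mm [-56.37  -0.19  15.58] rot [ 0.0006 -0.0008 -0.0024] F u,v,n [-1.89  0.71  2.17]
```

>>> jog_arm(steps=[[[-1,-0.006,-0.0002,0,0,0,0],[-1,-0.006,0,0,0,0,0],[-1,-0.006,0,0,0,0,0],[-1,0,0,0,0,0,0],[-1,0,0,0,0,0,0]]])

```text
time: 10.83
tcp_pos: [0.5916, 0.0195, 0.0564]
tool_rot: [-90.0, 8.2, -173.7]
force: [-0.1, -0.4, -2.5]
gripper_width: 0.181
```

>>> jog_arm(steps=[[[-1,-0.003,0,0,0,0,0],[-1,-0.003,0,0,0,0,0],[-1,0,0,0,0,0,0]]])

```text
time: 11.08
tcp_pos: [0.5965, 0.0199, 0.0571]
tool_rot: [-90.1, 8.2, -173.7]
force: [0.5, 1.0, -2.7]
gripper_width: 0.181
```

```bash
python3 st.py
```

```text
11.0833 suh mm [-31.82   0.1   15.66] rot [ 0.0008 -0.0006 -0.0028] F u,v,n [ 0.21  0.96 -2.78]
```

>>> jog_arm(steps=[[[-1,-0.001,0.0002,0,0,0,0],[-1,-0.001,0,0,0,0,0],[-1,0,0,0,0,0,0]]])

```text
time: 11.33
tcp_pos: [0.5971, 0.0199, 0.0571]
tool_rot: [-90.1, 8.1, -173.8]
force: [-2.7, 0.3, -0.1]
gripper_width: 0.181
```

>>> jog_arm(steps=[[[-1,-0.001,0,0,0,0,0],[-1,-0.001,0,0,0,0,0],[-1,0,0,0,0,0,0]]])

```text
time: 11.58
tcp_pos: [0.598, 0.0199, 0.0572]
tool_rot: [-90.1, 8.0, -173.8]
force: [-5.5, 0.2, 2.5]
gripper_width: 0.178
```

>>> jog_arm(steps=[[[-1,-0.001,0,0,0,0,0],[-1,-0.001,0,0,0,0,0],[-1,0,0,0,0,0,0]]])

```text
time: 11.83
tcp_pos: [0.5981, 0.0199, 0.0573]
tool_rot: [-90.2, 7.8, -173.8]
force: [-9.0, -0.3, 4.9]
gripper_width: 0.184
```

```bash
python3 st.py
```

```text
11.8333 suh mm [-3.021e+01 -3.000e-02  1.566e+01] rot [ 0.0026 -0.0015  0.0032] F u,v,n [-8.16  0.67  6.11]
```

Push has risen to 8 N, but the chock is also being pressed down (6 N), so friction is eating the push. I'll relieve the down-press.

>>> jog_arm(steps=[[[-1,0,-0.0003,0,0,0,0],[-1,0,-0.0003,0,0,0,0],[-1,0,0,0,0,0,0],[-1,0,0,0,0,0,0]]])

```text
time: 12.17
tcp_pos: [0.6014, 0.0205, 0.058]
tool_rot: [-90.1, 8.1, -173.7]
force: [-1.3, 0.0, -4.2]
gripper_width: 0.182
```

```bash
python3 st.py
```

```text
12.1667 suh mm [-26.76   0.16  15.9 ] rot [ 0.0011 -0.0006 -0.0016] F u,v,n [-1.86  0.18 -3.97]
```

>>> jog_arm(steps=[[[-1,-0.001,0,0,0,0,0],[-1,-0.001,0,0,0,0,0],[-1,0,0,0,0,0,0]]])

```text
time: 12.42
tcp_pos: [0.604, 0.0208, 0.0586]
tool_rot: [-90.1, 8.1, -173.7]
force: [-1.5, 0.4, -3.3]
gripper_width: 0.183
```

>>> jog_arm(steps=[[[-1,-0.001,0,0,0,0,0],[-1,-0.001,0,0,0,0,0],[-1,0,0,0,0,0,0]]])

```text
time: 12.67
tcp_pos: [0.6058, 0.0209, 0.0589]
tool_rot: [-90.1, 8.1, -173.7]
force: [-0.9, 0.2, -2.8]
gripper_width: 0.175
```

```bash
python3 st.py
```

```text
12.6667 suh mm [-22.28   0.04  16.2 ] rot [ 0.001  -0.0008 -0.0024] F u,v,n [-1.27  0.32 -2.63]
```

>>> jog_arm(steps=[[[-1,-0.001,0.0001,0,0,0,0],[-1,-0.001,0,0,0,0,0],[-1,0,0,0,0,0,0]]])

```text
time: 12.92
tcp_pos: [0.6078, 0.021, 0.0592]
tool_rot: [-90.1, 8.1, -173.8]
force: [-1.8, -0.9, -2.9]
gripper_width: 0.182
```

>>> jog_arm(steps=[[[-1,-0.001,0.0001,0,0,0,0],[-1,-0.001,0,0,0,0,0],[-1,0,0,0,0,0,0]]])

```text
time: 13.17
tcp_pos: [0.6097, 0.0212, 0.0593]
tool_rot: [-90.1, 8.1, -173.8]
force: [-1.0, -0.3, -3.9]
gripper_width: 0.179
```

```bash
python3 st.py
```

```text
13.1667 suh mm [-18.33  -0.06  16.06] rot [ 0.0009 -0.001  -0.0024] F u,v,n [-1.58 -0.18 -3.73]
```

>>> jog_arm(steps=[[[-1,-0.001,0.0002,0,0,0,0],[-1,-0.001,0.0001,0,0,0,0],[-1,0,0,0,0,0,0]]])

```text
time: 13.42
tcp_pos: [0.6117, 0.0214, 0.0593]
tool_rot: [-90.1, 8.1, -173.8]
force: [-1.8, -0.3, -4.3]
gripper_width: 0.18
```

>>> jog_arm(steps=[[[-1,-0.001,0,0,0,0,0],[-1,-0.001,0,0,0,0,0],[-1,0,0,0,0,0,0]]])

```text
time: 13.67
tcp_pos: [0.6123, 0.0215, 0.0593]
tool_rot: [-90.1, 8.0, -173.8]
force: [-5.3, -1.0, -1.9]
gripper_width: 0.182
```

```bash
python3 st.py
```

```text
13.6667 suh mm [-1.58e+01 -1.00e-02  1.57e+01] rot [ 0.0016 -0.001  -0.0001] F u,v,n [-5.56 -0.45 -1.15]
```

>>> jog_arm(steps=[[[-1,-0.0005,0,0,0,0,0],[-1,0,0,0,0,0,0]]])

```text
time: 13.83
tcp_pos: [0.6123, 0.0215, 0.0593]
tool_rot: [-90.1, 8.0, -173.8]
force: [-6.2, -0.6, -1.2]
gripper_width: 0.181
```

>>> jog_arm(steps=[[[-1,-0.0005,0,0,0,0,0],[-1,0,0,0,0,0,0]]])

```text
time: 14.0
tcp_pos: [0.6123, 0.0215, 0.0594]
tool_rot: [-90.1, 7.9, -173.8]
force: [-5.6, -0.5, -0.2]
gripper_width: 0.18
```

```bash
python3 st.py
```

```text
14.0 suh mm [-1.581e+01 -1.000e-02  1.571e+01] rot [ 0.002  -0.0011  0.0012] F u,v,n [-5.57  0.15  0.63]
```

>>> jog_arm(steps=[[[-1,-0.0005,-0.0002,0,0,0,0],[-1,0,0,0,0,0,0]]])

```text
time: 14.17
tcp_pos: [0.6123, 0.0215, 0.0595]
tool_rot: [-90.1, 7.9, -173.8]
force: [-7.1, -0.3, -0.6]
gripper_width: 0.181
```

>>> jog_arm(steps=[[[-1,-0.0005,-0.0001,0,0,0,0],[-1,0,0,0,0,0,0]]])

```text
time: 14.33
tcp_pos: [0.6123, 0.0215, 0.0595]
tool_rot: [-90.1, 7.8, -173.8]
force: [-7.9, -0.1, -0.5]
gripper_width: 0.179
```

```bash
python3 st.py
```

```text
14.3333 suh mm [-1.576e+01 -1.000e-02  1.583e+01] rot [ 0.0022 -0.0011  0.0028] F u,v,n [-7.82  0.81  0.57]
```

>>> jog_arm(steps=[[[-1,-0.0005,-0.0001,0,0,0,0],[-1,0,0,0,0,0,0]]])

```text
time: 14.5
tcp_pos: [0.6123, 0.0215, 0.0596]
tool_rot: [-90.1, 7.8, -173.8]
force: [-8.1, -0.4, -0.4]
gripper_width: 0.18
```

>>> jog_arm(steps=[[[-1,-0.0005,-0.0001,0,0,0,0],[-1,0,0,0,0,0,0],[-1,0,0,0,0,0,0]]])

```text
time: 14.75
tcp_pos: [0.6123, 0.0215, 0.0596]
tool_rot: [-90.1, 7.8, -173.8]
force: [-8.8, -0.8, -0.4]
gripper_width: 0.179
```

```bash
python3 st.py
```

```text
14.75 suh mm [-15.73  -0.05  15.93] rot [ 0.0024 -0.0012  0.0042] F u,v,n [-8.85  0.15  0.81]
```

>>> jog_arm(steps=[[[-1,-0.0005,-0.0001,0,0,0,0],[-1,0,-0.0001,0,0,0,0],[-1,-0.0005,-0.0001,0,0,0,0],[-1,0,0,0,0,0,0],[-1,0,0,0,0,0,0],[-1,0,0,0,0,0,0]]])

```text
time: 15.25
tcp_pos: [0.6123, 0.0215, 0.0597]
tool_rot: [-90.2, 7.7, -173.8]
force: [-11.6, -1.5, 0.4]
gripper_width: 0.182
```

```bash
python3 st.py; python3 - <<'E'
from plant import ctrl
from h import *
f=ctrl.grab_frame("side");pickle.dump(f,open("side2.pkl","wb"))
cv2.imwrite("pics/side2.png",cv2.resize(f["image"][150:240,260:380],None,fx=6,fy=6,interpolation=cv2.INTER_CUBIC))
E
```

```text
15.25 suh mm [-15.71  -0.03  16.05] rot [ 0.0026 -0.0012  0.0058] F u,v,n [-11.5   -0.18   2.01]
```

View pics/side2.png

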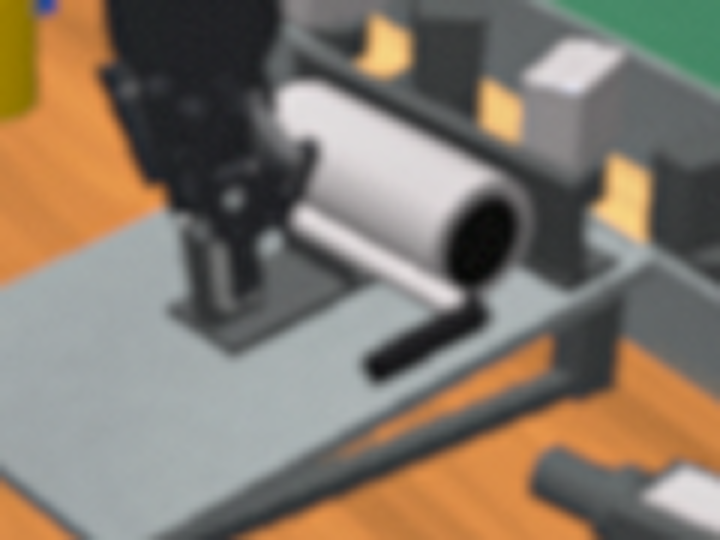

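The crop shows the sleeve at (400,185) up against the dark rail. The chock sits under the stop arm at (260,310) with its face on the sleeve, the arm is still down, and the knob is at (425,340). The push of 11.5 N with no movement confirms the jam. I'll ease the push a little, then let go gently.

>>> jog_arm(steps=[[[-1,0.001,0.0002,0,0,0,0],[-1,0.001,0.0001,0,0,0,0],[-1,0.0005,0.0001,0,0,0,0],[-1,0,0,0,0,0,0]]])

```text
time: 15.63
tcp_pos: [0.6123, 0.0215, 0.0595]
tool_rot: [-90.1, 7.9, -173.8]
force: [-7.5, -0.2, -2.7]
gripper_width: 0.176
```

```bash
python3 st.py
```

```text
15.6333 suh mm [-15.76  -0.03  15.84] rot [ 0.0018 -0.0012  0.0019] F u,v,n [-7.74  0.62 -1.69]
```

>>> jog_arm(steps=[[[-0.3,0.001,0,0,0,0,0],[-0.2,0.001,0,0,0,0,0],[0,0,0,0,0,0,0],[0,0,0,0,0,0,0],[0,0,0,0,0,0,0]]])

```text
time: 16.05
tcp_pos: [0.6142, 0.0216, 0.0605]
tool_rot: [-90.1, 8.2, -173.7]
force: [0.3, 0.2, -0.0]
gripper_width: 0.499
```

```bash
python3 st.py
```

```text
16.05 suh mm [-13.79  -0.16  16.58] rot [ 0.0008 -0.0009 -0.0043] F u,v,n [ 0.32  0.16 -0.09]
```

>>> jog_arm(steps=[[[0,0,-0.015,0,0,0,0],[0,0,-0.03,0,0,0,0],[0,0,-0.03,0,0,0,0],[0,0,-0.03,0,0,0,0],[0,0,-0.015,0,0,0,0],[0,0,0,0,0,0,0]]])

```text
time: 16.55
tcp_pos: [0.5983, 0.0188, 0.1825]
tool_rot: [-90.0, 8.5, -173.8]
force: [0.3, -0.1, 1.0]
gripper_width: 0.499
```

```bash
python3 st.py; python3 - <<'E'
from plant import ctrl
from h import *
t=load("top");s2=load("side2")
p,e=tri(t,(307.4,151.4),s2,(260+425/6,150+340/6));print("knob tri",p,e*1e3,coords(p)*1e3)
# top ends on h=38 plane
for u,v in((205+408/4,90+200/4),(205+415/4,90+294/4)):
    o,d=ray(t,u,v);k=((TOP+.038*N-o)@N)/(d@N);print("end",coords(o+k*d)*1e3)
# hinge end
o,d=ray(t,205+70/4,90+239/4);k=((TOP+.038*N-o)@N)/(d@N);print("arm left end",coords(o+k*d)*1e3)
o,d=ray(t,205+395/4,90+211/4);k=((TOP+.038*N-o)@N)/(d@N);print("arm right end",coords(o+k*d)*1e3)
st=ctrl.read_state()
f=ctrl.grab_frame("side");cv2.imwrite("pics/side3.png",cv2.resize(f["image"][150:240,260:380],None,fx=6,fy=6,interpolation=cv2.INTER_CUBIC))
E
```

```text
16.55 suh mm [-12.71  -1.15 139.61] rot [ 0.0005 -0.0015 -0.0091] F u,v,n [ 0.44 -0.17  1.  ]
knob tri [ 0.63930022 -0.09418644  0.07982675] 1.3747376643506328 [   1.0733079  -117.99628255   34.00834329]
end [  29.80965168 -119.29115268   38.        ]
end [ -29.07717134 -119.13174315   38.        ]
arm left end [23.11973352 94.31540756 38.        ]
arm right end [  23.65909698 -110.62624182   38.        ]
```

View pics/side3.png

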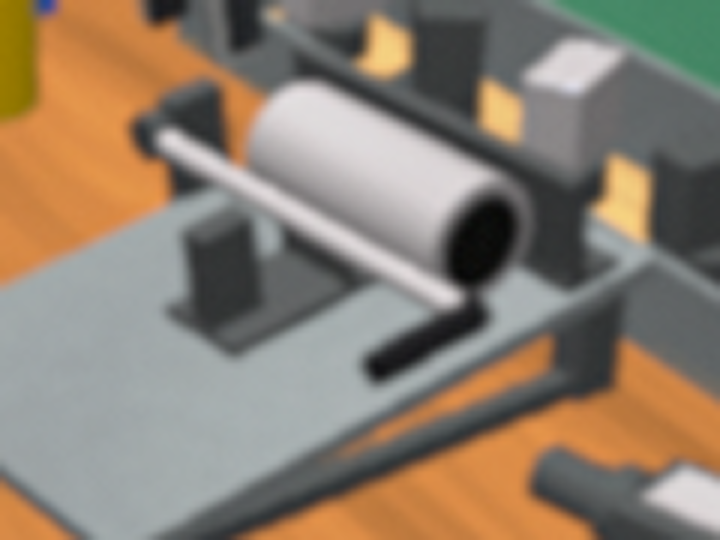

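The crop shows the chock left on the plate at (250,290), with the sleeve still at the rail at (390,180). The arm is still down and its knob bar runs (375,365) to (485,315). I'll go to the knob: slope coordinates s≈-4, y≈-118.5, h≈37 mm.

>>> jog_arm(steps=[[[0,-0.003,0,0.0391,0,0,0],[0,-0.003,0,0.0391,0,0,0],[0,-0.003,0,0.0391,0,0,0],[0,0,0,0,0,0,0],[0,0,0,0,0,0,0]]])

```text
time: 17.02
tcp_pos: [0.6173, -0.0998, 0.1793]
tool_rot: [-90.0, 8.1, -174.1]
force: [0.1, 0.7, -0.4]
gripper_width: 0.504
```

```bash
python3 st.py; python3 -c "
from plant import ctrl
from h import *
print(delta(ctrl.read_state(),slope(-.004,-.1185,.019),RT))"
```

```text
17.0167 suh mm [  -7.36 -121.21  135.63] rot [-0.001  -0.0068 -0.0016] F u,v,n [ 0.16  0.71 -0.45]
(array([-0.00315903,  0.11663559, -0.00285093]), array([-0.00104492, -0.00680309, -0.0015679 ]))
```

>>> jog_arm(steps=[[[0,-0.003,0.02,-0.003,0,-0.007,0],[0,0,0.02,0,0,0,0],[0,0,0.02,0,0,0,0],[0,0,0,0,0,0,0],[0,0,0,0,0,0,0]]])

```text
time: 17.43
tcp_pos: [0.6275, -0.0897, 0.119]
tool_rot: [-90.1, 7.9, -173.3]
force: [-0.5, 0.6, -0.0]
gripper_width: 0.497
```

```bash
python3 st.py
```

```text
17.4333 suh mm [  -4.56 -112.27   74.4 ] rot [0.0033 0.0077 0.0017] F u,v,n [-0.42  0.66  0.05]
```

>>> jog_arm(steps=[[[0,0,0.01,0.005,0,0.007,0],[0,0,0.01,0,0,0,0],[0,0,0,0,0,0,0],[0,0,0,0,0,0,0],[0,0,0,0,0,0,0]]])

```text
time: 17.85
tcp_pos: [0.6321, -0.0965, 0.1013]
tool_rot: [-90.1, 8.1, -173.8]
force: [1.1, 0.5, 0.2]
gripper_width: 0.496
```

```bash
python3 st.py
```

```text
17.85 suh mm [  -3.29 -119.5    56.27] rot [ 0.0011 -0.0012 -0.0022] F u,v,n [1.14 0.35 0.06]
```

Aligned. Next I'll descend 37 mm and close lightly.

>>> jog_arm(steps=[[[0,0,0.012,0,0,0,0],[0,0,0.012,0,0,0,0],[0,0,0.012,0,0,0,0],[0,0,0,0,0,0,0],[0,0,0,0,0,0,0]]])

```text
time: 18.27
tcp_pos: [0.6363, -0.0955, 0.0639]
tool_rot: [-90.1, 8.0, -173.8]
force: [0.3, -0.9, -0.3]
gripper_width: 0.505
```

```bash
python3 st.py
```

```text
18.2667 suh mm [  -4.28 -118.96   18.65] rot [ 0.0019 -0.0011  0.0005] F u,v,n [ 0.16 -0.9  -0.28]
```

>>> jog_arm(steps=[[[-1,0,0,0,0,0,0],[-1,0,0,0,0,0,0],[-1,0,0,0,0,0,0],[-1,0,0,0,0,0,0],[-1,0,0,0,0,0,0],[-1,0,0,0,0,0,0],[-1,0,0,0,0,0,0]]], newtons=25)

```text
time: 18.85
tcp_pos: [0.6368, -0.0936, 0.0656]
tool_rot: [-90.3, 8.1, -173.7]
force: [-1.8, 4.4, 4.9]
gripper_width: 0.176
```

```bash
python3 st.py; python3 -c "
import numpy as np
# arc, fixed orientation: tool y (-N), tool z (-V)
a=np.radians(np.arange(0,80,6.25));p=np.c_[-222*np.sin(a),-222*(1-np.cos(a))];print(np.diff(p,axis=0).round(1).tolist())"
```

```text
18.85 suh mm [  -3.26 -117.19   20.28] rot [ 0.005   0.0003 -0.0017] F u,v,n [-0.61  4.58  5.07]
[[-24.2, -1.3], [-23.9, -3.9], [-23.3, -6.5], [-22.5, -9.0], [-21.3, -11.4], [-20.0, -13.7], [-18.4, -15.8], [-16.5, -17.7], [-14.5, -19.4], [-12.3, -20.8], [-10.0, -22.0], [-7.5, -23.0]]
```

Knob gripped. I'll lift along the arc at constant tool orientation, since the round bar can turn in the pads.

>>> jog_arm(steps=[[[-1,0,-0.0121,-0.0004,0,0,0],[-1,0,-0.0121,-0.001,0,0,0],[-1,0,-0.012,-0.0017,0,0,0],[-1,0,-0.0119,-0.0022,0,0,0],[-1,0,0,0,0,0,0]]])

```text
time: 19.27
tcp_pos: [0.6294, -0.0893, 0.1145]
tool_rot: [-90.2, 8.1, -173.7]
force: [-0.3, 4.5, -0.8]
gripper_width: 0.179
```

```bash
python3 st.py
```

```text
19.2667 suh mm [  -3.29 -112.04   69.68] rot [ 0.0039  0.0008 -0.0022] F u,v,n [ 0.09  4.55 -0.78]
```

>>> jog_arm(steps=[[[-1,0,-0.0117,-0.003,0,0,0],[-1,0,-0.0116,-0.0035,0,0,0],[-1,0,-0.0113,-0.0042,0,0,0],[-1,0,-0.0112,-0.0048,0,0,0],[-1,0,-0.0108,-0.0054,0,0,0],[-1,0,-0.0105,-0.006,0,0,0],[-1,0,-0.0102,-0.0066,0,0,0],[-1,0,-0.0098,-0.0071,0,0,0],[-1,0,0,0,0,0,0]]])

```text
time: 20.02
tcp_pos: [0.6129, -0.0524, 0.2014]
tool_rot: [-90.0, 8.2, -173.7]
force: [-0.4, 2.0, -1.6]
gripper_width: 0.175
```

```bash
python3 st.py
```

```text
20.0167 suh mm [ -3.42 -73.61 157.36] rot [ 0.0002 -0.0003 -0.0035] F u,v,n [-0.36  2.03 -1.52]
```

>>> jog_arm(steps=[[[-1,0,-0.0094,-0.008,0,0,0],[-1,0,-0.009,-0.0085,0,0,0],[-1,0,-0.0085,-0.0092,0,0,0],[-1,0,-0.008,-0.0095,0,0,0],[-1,0,-0.0075,-0.01,0,0,0],[-1,0,-0.007,-0.0102,0,0,0],[-1,0,-0.0064,-0.0104,0,0,0],[-1,0,-0.0059,-0.0106,0,0,0],[-1,0,0,0,0,0,0]]])

```text
time: 20.77
tcp_pos: [0.5967, 0.015, 0.2644]
tool_rot: [-89.5, 8.4, -174.0]
force: [-5.8, -5.4, 11.3]
gripper_width: 0.17
```

```bash
python3 st.py
```

```text
20.7667 suh mm [ -3.34  -4.78 220.99] rot [-0.0089 -0.0047 -0.0064] F u,v,n [-4.69 -4.75 12.12]
```

```bash
python3 - <<'E'
from plant import ctrl
from h import *
f=ctrl.grab_frame("side");pickle.dump(f,open("side4.pkl","wb"));cv2.imwrite("pics/side4.png",cv2.resize(f["image"][90:240,230:380],None,fx=4,fy=4,interpolation=cv2.INTER_CUBIC))
E
python3 st.py
```

```text
20.8167 suh mm [ -3.34  -5.03 220.88] rot [-0.0082 -0.0054 -0.0066] F u,v,n [-4.01 -5.46 12.08]
```

View pics/side4.png

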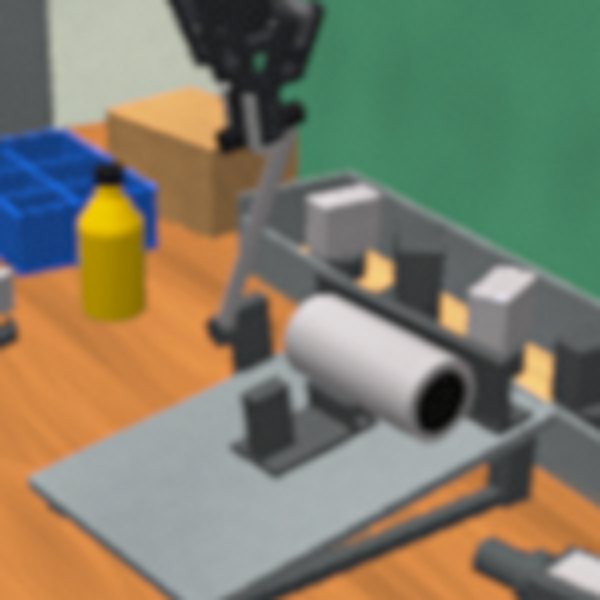

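The crop shows the sleeve still at the rail at (380,365) and the chock in place at (290,430). The arm is up at roughly 60°, rod from (222,325) to (285,140), with the knob between the fingertips. Some radial force has built up, so I'll ease up slightly and go on to about 72°.

>>> jog_arm(steps=[[[-1,0,-0.005,0,0,0,0],[-1,0,-0.004,-0.0065,0,0,0],[-1,0,-0.0038,-0.0068,0,0,0],[-1,0,-0.0035,-0.007,0,0,0],[-1,0,-0.003,-0.007,0,0,0],[-1,0,0,0,0,0,0]]])

```text
time: 21.32
tcp_pos: [0.5904, 0.0489, 0.2813]
tool_rot: [-90.0, 8.1, -173.7]
force: [-3.3, -3.3, 8.1]
gripper_width: 0.175
```

```bash
python3 st.py
```

```text
21.3167 suh mm [ -3.46  29.61 238.08] rot [-0.0002 -0.0002 -0.0022] F u,v,n [-2.53 -2.91  8.5 ]
```

>>> jog_arm(steps=[[[-1,0,-0.0035,-0.006,0,0,0],[-1,0,-0.0025,-0.006,0,0,0],[-1,0,0,0,0,0,0],[-1,0,0,0,0,0,0]]])

```text
time: 21.65
tcp_pos: [0.5881, 0.0627, 0.2864]
tool_rot: [-90.2, 8.1, -173.7]
force: [-2.5, -1.0, 5.3]
gripper_width: 0.173
```

```bash
python3 st.py
```

```text
21.65 suh mm [ -3.55  43.57 243.22] rot [ 0.0032  0.0004 -0.0013] F u,v,n [-1.79 -0.77  5.64]
```

>>> jog_arm(steps=[[[-0.3,0,0,0,0,0,0],[0,0,0,0,0,0,0],[0.5,0,0,0,0,0,0],[0.5,0,0,0,0,0,0],[0.5,0,0,0,0,0,0],[0.5,0,0,0,0,0,0]]])

```text
time: 22.15
tcp_pos: [0.5882, 0.0615, 0.2854]
tool_rot: [-90.1, 8.1, -173.8]
force: [-0.3, -0.1, -1.0]
gripper_width: 0.747
```

>>> jog_arm(steps=[[[0.5,0,-0.01,0,0,0,0],[0.5,0,-0.02,0,0,0,0],[0.5,0,-0.02,0,0,0,0],[0.5,0,-0.02,0,0,0,0],[0.5,0,-0.01,0,0,0,0],[0.5,0,0,0,0,0,0],[0.5,0,0,0,0,0,0]]])

```text
time: 22.73
tcp_pos: [0.5771, 0.06, 0.365]
tool_rot: [-90.1, 8.1, -173.7]
force: [-0.4, 0.5, -0.3]
gripper_width: 0.744
```

```bash
python3 st.py; python3 - <<'E'
from plant import ctrl
from h import *
f=ctrl.grab_frame("side");pickle.dump(f,open("side5.pkl","wb"));cv2.imwrite("pics/side5.png",cv2.resize(f["image"][90:240,230:380],None,fx=4,fy=4,interpolation=cv2.INTER_CUBIC))
E
```

```text
22.7333 suh mm [ -3.72  42.11 322.63] rot [ 0.0018 -0.0008 -0.0025] F u,v,n [-0.35  0.55 -0.24]
```

View pics/side5.png

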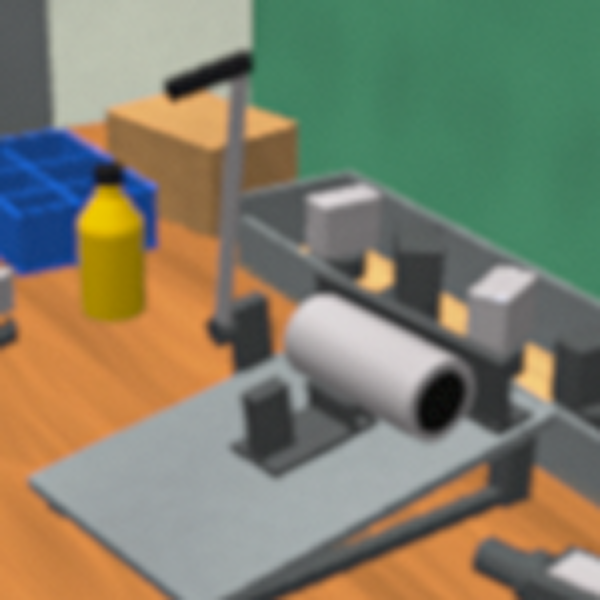

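The crop shows the arm standing at about 75° and free of the gripper, with the rod from (222,325) to (238,70). The sleeve is still at the rail at (380,365), touched by the chock at (290,430). I'll do one numeric check and hand in.

```bash
python3 - <<'E'
from plant import ctrl
from h import *
f=load("side5")
P=[]
for X,Y in((222,325),(240,64)):
    o,d=ray(f,230+X/4,90+Y/4);k=((TOP+.0242*U-o)@U)/(d@U);P.append(coords(o+k*d))
P=np.array(P);v=P[1]-P[0];print(P*1e3,"arm rad",np.arctan2(v[2],-v[1]))
a=load("side4")["image"][160:215,285:352].astype(int);g=ctrl.grab_frame("side")["image"][160:215,285:352].astype(int)
print("sleeve/chock region mean diff since side4",abs(a-g).mean())
ctrl.sign_off()
E
```

```text
[[ 24.2        102.83393888  37.80314764]
 [ 24.2         43.5050329  246.9994465 ]] arm rad 1.294448777482624
sleeve/chock region mean diff since side4 2.0881953867028495
the job is handed in; nothing more can be done
```

The chock now holds the sleeve against the back rail on its own, and the stop arm stands lifted clear. I handed the job in at about 23 s of the 72 s allowed. There is no verdict.

**What I did:** I gripped the dark chock, laid it on the low end of the rest nose uphill, and slid it under the stop arm. It pushed the sleeve uphill until it stopped moving at the rail, then I raised the push to about 11.5 N. I released the chock, lifted the arm by its knob, let go and backed off.

**Last checks:**
- **Stop arm:** about 1.29 rad from the picture, against the 1.1 needed.
- **Sleeve:** about 14 mm uphill of where it waited, judged from how far the chock travelled after touching it. I did not measure the sleeve directly.
- **Sleeve and chock:** no visible shift between the picture during the lift and the last one (mean difference 2 grey levels).
- **Other things on the bench:** I touched none of them, but I did not measure them again at the end.

**What did not go to plan:**
- **Chock stuck:** on first touching the sleeve it stuck at about 8 N because it was pressed down. Easing that freed it, and it jumped about 3.5 mm.
- **Knob slipped:** it slid an estimated 9 mm towards the fingertips during the lift, with up to 12 N on the tool.
- **Press not measured:** I estimate 8 to 15 N between chock and sleeve, from the push and the unknown friction.

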